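# Push a power module home in the test dock

### The arm

A 6-joint arm with a two-finger parallel gripper is mounted at the origin on a cart in front of the work surface, level with it; the furniture and walls round the work are solid. World frame = base frame: x ahead of the robot, y to its left, z up, the work surface at z = 0. Lengths are in mm, angles in degrees, forces in N, time in s.
With the tool pointing down it reaches from about 300 to 850 mm from the base axis. Payload 4.2 kg.
Tool frame: the origin (TCP) lies between the finger pads; the fingertips stand 11 mm ahead of it and the grasp point (between the pads) lies 8 mm behind it (env.tips_ahead is the distance from the TCP to the fingertips, in mm); z points along the fingers, y is the line along which they close (so a half turn about z gives the same grasp; the last joint's range is limited). The gripper opens to 91 mm and grips with 3 to 60 N. Pads are 32 mm wide; open, the fingers measure 118 mm over their backs; the gripper's body (76 mm by 178 mm) begins 60 mm behind the grasp point.
Start: joints at [-68.354, 18.312, 89.639, -0, 72.044, -1.146], TCP at [222.754, -530.116, 224.976] pointing down, gripper open.
Joint ranges: [-177.97, 177.97], [-48.28, 115.42], [12.27, 149.76], [-77.06, 257.06], [2.81, 150.46], [-146.56, 146.56]. Speed limits (degrees/s): [147.25, 147.25, 180, 180, 180, 180].

### API

Orientations are given as [roll, pitch, yaw] about the fixed x, y, z axes, in that order (R = Rz(yaw) Ry(pitch) Rx(roll)).
In Python, from workcell import env, cams gives the robot as it stands.
- The arm moves only by the tool step_arm, never from a script. Its arguments are lists of equal length, an entry for each row: "linear": the shift along the tool's x, y, z in units of 30 cm (1.0 is 30 cm), a list of three; "turn": the turn about the tool's z in units of 360 degrees (1.0 is 360 degrees). In form: {"linear": [[tx, ty, tz], ...], "turn": [turn, ...]}. A call has 1 to 20 rows; each row is the pose to reach, as a shift and turn from the pose commanded when the call began, along the tool's axes at that moment, turning the shorter way round; what a row does not reach only later rows make up. A row lasts 1/8 s, in which the tool goes at most 62.5 mm and 10.7 degrees, less where a joint would pass 70% of its speed; a pose out of reach is approached as far as the arm can. A call with a number of a shift or a turn outside -1 to 1 is refused whole. A call with a gripper value outside its range is refused whole. "fingers" is the closure, from -1 (fully open) to 1 (shut), so that 0 is half open, set as the call begins (left out, the last holds). The fingers move at their own pace and stop on an object; "force" is the grip in N (left out, the last holds). Time passes only in rows, so rows that repeat a pose let the fingers close. It gives the time, the measured TCP pose, the force, the opening and the grip force at its end, in the units of the state.
- env.state(): the state, without advancing time (a new reading comes with each control period).
- cams.grab_frame(name): name is "side" or "top" or "wrist"; returns a dict with "color" (400x640x3 uint8, blue, green, red), "fx", "fy", "cx", "cy" (pixels), "extrinsics" (4x4, takes a point from camera to world coordinates); the wrist camera has in their place "tool_from_camera" (4x4, takes a point from camera to tool coordinates, whose origin is the TCP and whose axes are the flange's). Camera axes: x right, y down, z forward; pixel columns grow to the right and rows downward; lengths in mm; the calibration is good to about 2 mm. The wrist camera is an equidistant fisheye: a pixel r from the principal point sees the ray r / f radians off the axis. A picture is of the moment at which its call begins: read the wrist's pose just before it. There is no depth.
- env.job_done(): hands the job in; it is judged then, once.
The state is a dict: "time_s": time; "qpos": joint angles; "qvel": joint speeds; "effort": joint torques, N m; "ee_pos": TCP position; "ee_rot": TCP orientation; "force": force on the tool from outside, world axes, zero at the start; "torque": the same for the moment, N m; "gripper_width": finger opening in mm; "gripper_force": force on a finger pad.
Only numpy, scipy, OpenCV 4.12 (cv2) and the standard library are available. Lean on these libraries where they do the work, as an engineer would, in place of code of your own. Each camera call takes 0.05 s, during which the arm holds its last target. There are 200 camera calls.

### The job

Take the power module to the test dock: set it down on the dock's deck with its contact end just inside the mouth of the white guides, and let go of it. Then push it gently along the guides into the sleeve, against the sprung contacts, until the latch catches and it stays fully home when you take your hand away. Do not ram it, and leave the other things on the bench alone.

Things in the scene. Friction and masses are not known exactly. Their poses are not given: they have to be found in the camera images.
- dock: Fixed test dock. Grey base plate 290 x 144 x 12 mm, x -170 to 120 mm, y -72 to 72; its top is the deck. Origin: underside, on the centre line, below the throat where the white guides become parallel. +x: push direction into the dock, z up. Guides 12 mm thick, 24 mm above the deck, converge from 92 mm clear at x = -60 to 52 mm at x = 0, then parallel. Over 30 N on the module is ramming.
- throat (a point): Centre of the deck at the throat of the guides, 12 mm above the dock's origin, same axes. With the latch caught and the hand away the module's front end stays 64 to 92 mm past this point (+x); if the latch has not caught, the spring plate pushes it back out by about 30 mm.
- sleeve_entry (a point): Centre of the deck at the entry of the blue sleeve, 32 mm past the throat. The sleeve is 52 mm wide and 41 mm high inside, 84 mm long, roof top 45 mm above the deck, so the module can only go in along the guides. In it is the contact head, clamped by hand somewhere within a 26 mm span of depth and not measured: find it by feel.
- module: Loose power module, a box 110 x 50 x 36 mm (x, y, z), about 0.25 kg: aluminium middle, black end caps, orange band near its front. Origin: centre of its underside; +x is its front, the contact end (three brass pads), which must go into the dock first; z up. Grasp it from above across the 50 mm sides. Its underside and back face are smooth plastic and slide easily.
- module_front (a point): Centre of the module's front end face (contact end), 18 mm above its underside. From 32 mm before home it meets a sprung contact plate: about 3 N, rising to 5 N, besides 1 to 4 N of friction and latch drag. At home a pawl in the deck snaps up behind the module's front foot; 2 mm further on is a rigid stop.
- module_back (a point): Centre of the module's flat back end face (the face to push on), 18 mm above its underside.
- flux_bottle: Bystander: small amber bottle with a black spout, 28 mm across, 97 mm high, standing loose; origin at the centre of its foot.
- screwdriver: Bystander: screwdriver with an orange handle, 180 mm long, lying loose along its own y axis; origin at its middle.
- multimeter: Bystander: blue hand-held multimeter, 176 x 86 mm on plan, leaning up to 139 mm high, standing loose; origin at the centre of its foot.

How it is judged:
By the outcome, as a careful person would: the job done as asked, in the order asked, and still so for the second after the job is handed in, with the robot touching nothing.
It also fails if it takes over 67 s, if anything falls off the work surface, if the arm or the gripper's body presses on something with over 40 N, if the wrist force passes 120 N, or if a joint passes its speed limit or range.

## Working session

There is one attempt and no reset: what is moved stays moved. The work goes in short steps, Python scripts to look and compute and a tool call to move; the robot and the scene stay as the last step left them, time stands still between calls to the robot, and variables do not carry over. Pictures are saved under pics/ and viewed, at most 10 in all, crops included, and the job is handed in when it is done.

Besides the shell and the picture viewer there is one more tool, called after "Emit:" by a JSON object that holds its "op" and its "data", one argument or row to a line. step_arm: Moves the arm, as the interface text tells. Its arguments: {"type":"object","properties":{"linear":{"type":"array"},"turn":{"type":"array"},"fingers":{"type":"number"},"force":{"type":"number"}},"required":["linear","turn"]}

```bash
ls; mkdir -p pics
python3 - <<'E'
from workcell import env, cams
import cv2,numpy as np
s=env.state();print({k:np.round(s[k],2) for k in s}, env.tips_ahead)
for n in("top","side"):
    f=cams.grab_frame(n);cv2.imwrite(f"pics/{n}0.png",f["color"])
    print(n,f["fx"],f["fy"],f["cx"],f["cy"],np.round(f["extrinsics"],3).tolist())
    np.save(f"pics/{n}.npy",f["extrinsics"])
E
```

```text
pics
{'time_s': np.float64(0.0), 'qpos': array([-68.35,  18.35,  89.71,  -0.  ,  72.04,  -1.15]), 'qvel': array([-0.01, -0.05,  0.02, -0.04, -0.07, -0.  ]), 'effort': array([  0.  , -41.25, -23.2 ,   0.07,   0.05,  -0.  ]), 'ee_pos': array([ 222.57, -529.64,  224.11]), 'ee_rot': array([-179.9 ,   -0.  ,   22.79]), 'force': array([ 0.33, -0.19,  0.43]), 'torque': array([-0.02,  0.  ,  0.03]), 'gripper_force': np.float64(0.0), 'gripper_width': np.float64(90.95)} 11.0
top 480.86669088525565 480.86669088525565 332.17959677291697 195.38419086154263 [[-0.012, -0.999, 0.051, 468.852], [-1.0, 0.012, -0.003, 149.417], [0.002, -0.051, -0.999, 1121.91], [0.0, 0.0, 0.0, 1.0]]
side 404.86422187554626 404.86422187554626 323.8193777543493 205.0273841533334 [[-0.866, -0.285, 0.411, 173.337], [-0.5, 0.453, -0.738, 797.604], [0.024, -0.845, -0.535, 509.923], [0.0, 0.0, 0.0, 1.0]]
```

View pics/top0.png

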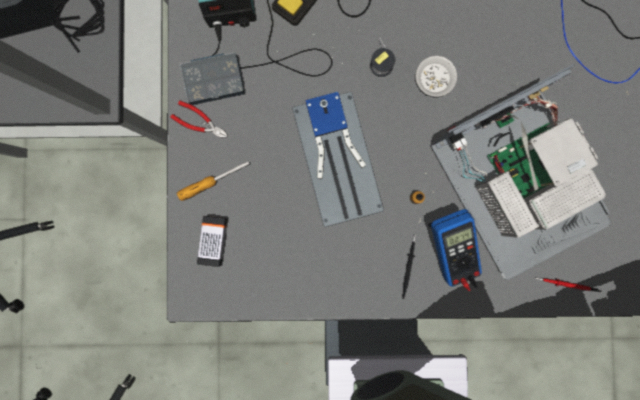

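View pics/side0.png

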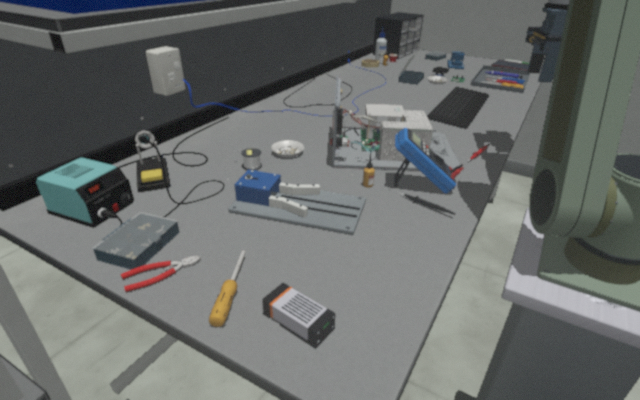

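The top view shows the module at (212,240) with its orange front band up, and the dock at (338,160) with the sleeve at the top. The side view confirms the layout: the bystanders are clear, apart from the bottle at (418,197) and the multimeter at (455,245) in the top view.

```bash
cat > h.py <<'E'
from workcell import env, cams
import cv2, numpy as np
from scipy.spatial.transform import Rotation as R
def ray(f,px,s=None):
    """rays (origin, dirs) in world for pixels"""
    p=(np.atleast_2d(px).astype(float)-[f["cx"],f["cy"]])/[f["fx"],f["fy"]]
    if s is None: E=f["extrinsics"]; d=np.c_[p,np.ones(len(p))]
    else:
        T=np.eye(4);T[:3,:3]=R.from_euler("xyz",s["ee_rot"],degrees=True).as_matrix();T[:3,3]=s["ee_pos"]
        E=T@f["tool_from_camera"]; r=np.linalg.norm(p,axis=1,keepdims=True)
        d=np.c_[p*np.sinc(r/np.pi),np.cos(r)]
    return E[:3,3],d@E[:3,:3].T
def onz(f,px,z,s=None):
    o,d=ray(f,px,s); return o+d*((z-o[2])/d[:,2])[:,None]
def move(x,y,z,yaw):
    s=env.state(); Rm=R.from_euler("xyz",s["ee_rot"],degrees=True).as_matrix()
    l=Rm.T@(np.array([x,y,z])-s["ee_pos"])/300
    return np.round(l,4), round(-((yaw-s["ee_rot"][2]+180)%360-180)/360,4)
E
python3 - <<'E'
from h import *
f=cams.grab_frame("top");im=f["color"];hsv=cv2.cvtColor(im,cv2.COLOR_BGR2HSV)
def rect(m,x0,y0,x1,y1,z,name):
    k=np.zeros(m.shape,np.uint8);k[y0:y1,x0:x1]=m[y0:y1,x0:x1]*255
    k=cv2.morphologyEx(k,cv2.MORPH_CLOSE,np.ones((5,5)))
    c=max(cv2.findContours(k,0,2)[0],key=cv2.contourArea)
    b=cv2.boxPoints(cv2.minAreaRect(c));w=onz(f,b,z)[:,:2]
    e=w[1]-w[0],w[2]-w[1];L=max(e,key=np.linalg.norm)
    print(name,b.round().tolist(),"c",w.mean(0).round(1),"sz",[np.linalg.norm(i).round(1) for i in e],"yaw",np.degrees(np.arctan2(L[1],L[0])).round(2))
v=hsv[...,2].astype(int);sat=hsv[...,1]
rect((v<60)|(v>170)|((sat>120)&(v>120)),190,205,240,275,36,"module")
print(im[80,280],im[215,340],im[150,312],im[190,370])
d=np.abs(im.astype(int)-im[215,340].astype(int)).max(2)
bg=np.median(im[235:255,280:330].reshape(-1,3),0);print("bg",bg)
b=(hsv[...,0]>100)&(hsv[...,0]<130)&(sat>150)
rect(b,290,80,360,145,57,"sleeve")
m=(im[...,0].astype(int)-im[...,2]>6)|b
rect(m,280,80,395,235,12,"plate")
cv2.imwrite("pics/dock_crop.png",cv2.resize(im[80:280,185:425],None,fx=3.3,fy=3,interpolation=2)[:600,:792])
E
```

```text
module [[196.0, 263.0], [203.0, 214.0], [228.0, 217.0], [221.0, 266.0]] c [428.  417.9] sz [np.float64(110.9), np.float64(56.7)] yaw -7.37
[117 119 120] [146 143 136] [146 144 136] [149 147 138]
bg [121. 123. 122.]
sleeve [[306.0, 100.0], [337.0, 92.0], [346.0, 127.0], [315.0, 135.0]] c [706.7 158. ] sz [np.float64(72.5), np.float64(81.6)] yaw -165.85
plate [[290.0, 103.0], [350.0, 86.0], [383.0, 211.0], [323.0, 227.0]] c [616.3 135. ] sz [np.float64(145.0), np.float64(300.6)] yaw -165.95
```

Run:
```python
from h import *
print(move(428,421,200,172.6), move(400,-50,225,98))
```

```text
(array([ 1.8588, -2.6564,  0.0847]), np.float64(-0.4161)) (array([ 1.1646e+00, -1.2453e+00, -5.0000e-04]), np.float64(-0.2089))
```

Emit:
{"op": "step_arm", "data": {
  "linear": [
    [0.81, -0.67, 0],
    [0.81, -0.67, 0],
    [0.81, -0.67, 0],
    [0.81, -0.67, 0],
    [0.81, -0.67, 0],
    [0.81, -0.67, 0]
  ],
  "turn": [-0.12, -0.12, -0.12, -0.12, -0.12, -0.12],
  "fingers": -1
}}

```text
time_s: 0.9
ee_pos: [370.0, -247.4, 224.9]
ee_rot: [-180.0, -0.0, 66.3]
force: [-0.0, -1.1, 0.4]
gripper_width: 91.3
gripper_force: 0.0
```

Run:
```python
from h import *
print(env.state()["ee_pos"],move(400,30,225,125))
```

```text
[ 369.96737389 -247.39284974  224.93230105] (array([ 8.871e-01, -2.793e-01,  5.000e-04]), np.float64(-0.1629))
```

Emit:
{"op": "step_arm", "data": {
  "linear": [
    [0.887, -0.28, 0],
    [0.887, -0.28, 0],
    [0.887, -0.28, 0],
    [0.887, -0.28, 0],
    [0.887, -0.28, 0],
    [0.887, -0.28, 0]
  ],
  "turn": [-0.163, -0.163, -0.163, -0.163, -0.163, -0.163]
}}

```text
time_s: 1.65
ee_pos: [400.8, 27.5, 224.8]
ee_rot: [-180.0, 0.0, 125.0]
force: [-0.0, -0.6, 0.3]
gripper_width: 91.2
gripper_force: 0.0
```

Run:
```python
from h import *
print(env.state()["ee_pos"],move(428,300,210,172.6))
```

```text
[400.75464204  27.53253767 224.81367975] (array([0.6916, 0.5957, 0.0491]), np.float64(-0.1321))
```

Emit:
{"op": "step_arm", "data": {
  "linear": [
    [0.99, 0.805, 0.05],
    [0.99, 0.805, 0.05],
    [0.99, 0.805, 0.05],
    [0.99, 0.805, 0.05],
    [0.99, 0.805, 0.05],
    [0.99, 0.805, 0.05],
    [0.99, 0.805, 0.05],
    [0.99, 0.805, 0.05],
    [0.99, 0.805, 0.05]
  ],
  "turn": [-0.132, -0.132, -0.132, -0.132, -0.132, -0.132, -0.132, -0.132, -0.132]
}}

```text
time_s: 2.78
ee_pos: [430.5, 406.4, 210.0]
ee_rot: [-179.9, -0.0, 172.1]
force: [-0.7, 0.1, 0.1]
gripper_width: 91.5
gripper_force: 0.0
```

Run:
```python
from h import *
s=env.state();f=cams.grab_frame("wrist");print(s["ee_pos"],s["ee_rot"],f["tool_from_camera"].round(2).tolist(),f["fx"])
im=f["color"];cv2.imwrite("pics/w1.png",im)
hsv=cv2.cvtColor(im,cv2.COLOR_BGR2HSV)
k=((hsv[...,0]<16)&(hsv[...,1]>150)&(hsv[...,2]>120)).astype(np.uint8)
for c in cv2.findContours(k,0,2)[0]:
    if cv2.contourArea(c)>40:
        b=cv2.boxPoints(cv2.minAreaRect(c));print(b.round().tolist(),onz(f,b,36,s).round(1).tolist())
```

```text
[430.46375422 406.41572423 209.98908193] [-1.79945271e+02 -1.68630795e-03  1.72093593e+02] [[-0.0, -0.96, -0.28, 78.06], [1.0, -0.0, -0.0, -0.5], [0.0, -0.28, 0.96, -160.48], [0.0, 0.0, 0.0, 1.0]] 309.70691628693146
[[311.0, 208.0], [351.0, 208.0], [351.0, 212.0], [311.0, 212.0]] [[455.1, 390.3, 36.0], [461.4, 435.2, 36.0], [466.1, 434.7, 36.0], [459.8, 389.6, 36.0]]
```

View pics/w1.png

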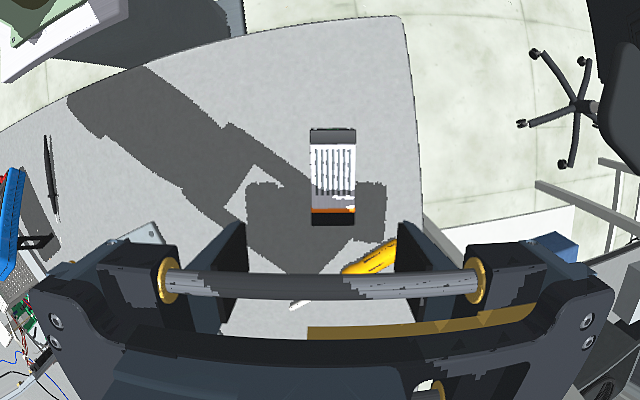

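The wrist view shows the module square to the tool: back edge near row 130, front edge near row 225, sides at columns 309 and 356. The screwdriver is clear at (370,258).

Run:
```python
from h import *
s=env.state();f=cams.grab_frame("wrist");im=f["color"]
g=cv2.cvtColor(im,cv2.COLOR_BGR2GRAY)
print("col330",g[118:146,325].tolist(),g[204:236,325].tolist())
print("row185",g[165,300:366].tolist()); print("row135",g[137,300:366].tolist())
print(onz(f,[[309,142],[356,142],[309,129],[356,129],[310,225],[355,225]],36,s).round(1).tolist())
```

```text
col330 [200, 201, 198, 197, 197, 197, 200, 201, 203, 184, 119, 22, 71, 114, 107, 105, 102, 100, 98, 97, 94, 93, 92, 88, 78, 68, 170, 255] [144, 146, 146, 143, 121, 105, 102, 102, 83, 15, 26, 26, 27, 26, 28, 24, 25, 26, 25, 26, 23, 25, 98, 96, 93, 94, 93, 94, 93, 93, 95, 93]
row185 [195, 195, 193, 194, 196, 198, 199, 200, 202, 187, 212, 255, 255, 255, 242, 108, 139, 208, 255, 255, 255, 124, 155, 236, 255, 234, 104, 136, 208, 255, 255, 251, 121, 163, 245, 255, 225, 114, 136, 223, 255, 255, 247, 122, 178, 255, 255, 189, 118, 127, 230, 255, 255, 255, 249, 194, 197, 197, 197, 193, 194, 196, 197, 198, 198, 194]
row135 [199, 197, 196, 195, 193, 193, 197, 198, 208, 168, 43, 103, 96, 96, 95, 96, 95, 96, 95, 96, 96, 96, 97, 96, 95, 97, 96, 97, 96, 96, 97, 95, 95, 96, 97, 96, 97, 95, 96, 95, 96, 96, 95, 96, 94, 94, 95, 94, 94, 95, 95, 94, 94, 93, 95, 104, 178, 209, 202, 201, 200, 200, 200, 201, 199, 196]
[[381.2, 399.2, 36.0], [388.0, 449.5, 36.0], [367.2, 401.2, 36.0], [373.9, 451.3, 36.0], [475.3, 386.2, 36.0], [482.7, 437.7, 36.0]]
```

Run:
```python
from h import *
print(env.state()["time_s"],move(426,419.5,18,172.5))
```

```text
2.875 (array([0.0209, 0.0405, 0.6412]), np.float64(-0.0011))
```

Emit:
{"op": "step_arm", "data": {
  "linear": [
    [0.021, 0.0405, 0.15],
    [0.021, 0.0405, 0.3],
    [0.021, 0.0405, 0.42],
    [0.021, 0.0405, 0.52],
    [0.021, 0.0405, 0.59],
    [0.021, 0.0405, 0.63],
    [0.021, 0.0405, 0.64],
    [0.021, 0.0405, 0.64]
  ],
  "turn": [-0.001, -0.001, -0.001, -0.001, -0.001, -0.001, -0.001, -0.001]
}}

```text
time_s: 3.88
ee_pos: [426.0, 421.2, 18.6]
ee_rot: [180.0, 0.0, 172.5]
force: [0.0, -0.1, -0.1]
gripper_width: 91.3
gripper_force: 0.0
```

Emit:
{"op": "step_arm", "data": {
  "linear": [
    [0, 0, 0],
    [0, 0, 0],
    [0, 0, 0],
    [0, 0, 0],
    [0, 0, 0],
    [0, 0, 0],
    [0, 0, 0],
    [0, 0, 0]
  ],
  "turn": [0, 0, 0, 0, 0, 0, 0, 0],
  "fingers": 1,
  "force": 20
}}

```text
time_s: 4.88
ee_pos: [425.5, 421.0, 18.0]
ee_rot: [-180.0, -0.0, 172.6]
force: [-1.1, 0.0, 2.4]
gripper_width: 50.0
gripper_force: 20.0
```

Run:
```python
from h import *
print(move(533.2,114.4,100,194.1))
```

```text
(array([-0.4885, -0.9668, -0.2732]), np.float64(-0.0598))
```

Emit:
{"op": "step_arm", "data": {
  "linear": [
    [0, 0, -0.06],
    [0, 0, -0.14],
    [0, 0, -0.22],
    [0, 0, -0.27],
    [0, 0, -0.27]
  ],
  "turn": [0, 0, 0, 0, 0]
}}

```text
time_s: 5.5
ee_pos: [425.9, 421.5, 99.5]
ee_rot: [179.9, 0.1, 172.5]
force: [-0.3, 0.9, -3.2]
gripper_width: 49.8
gripper_force: 20.0
```

Emit:
{"op": "step_arm", "data": {
  "linear": [
    [-0.05, -0.1, 0],
    [-0.13, -0.26, 0],
    [-0.22, -0.44, 0],
    [-0.31, -0.62, 0],
    [-0.39, -0.78, 0],
    [-0.45, -0.9, 0],
    [-0.488, -0.967, 0],
    [-0.488, -0.967, 0],
    [-0.488, -0.967, 0]
  ],
  "turn": [-0.01, -0.02, -0.03, -0.04, -0.05, -0.0598, -0.0598, -0.0598, -0.0598]
}}

```text
time_s: 6.62
ee_pos: [532.3, 114.8, 98.1]
ee_rot: [180.0, -0.1, -165.9]
force: [0.4, 0.5, -3.3]
gripper_width: 50.0
gripper_force: 20.0
```

Run:
```python
from h import *
f=cams.grab_frame("side");cv2.imwrite("pics/s2.png",cv2.resize(f["color"][120:320,180:440],None,fx=3,fy=3))
print(env.state()["ee_pos"],move(533.2,114.4,32,194.1))
```

```text
[532.35217177 115.14962668  98.27461492] (array([-0.0025, -0.0032,  0.2209]), np.float64(0.0))
```

View pics/s2.png

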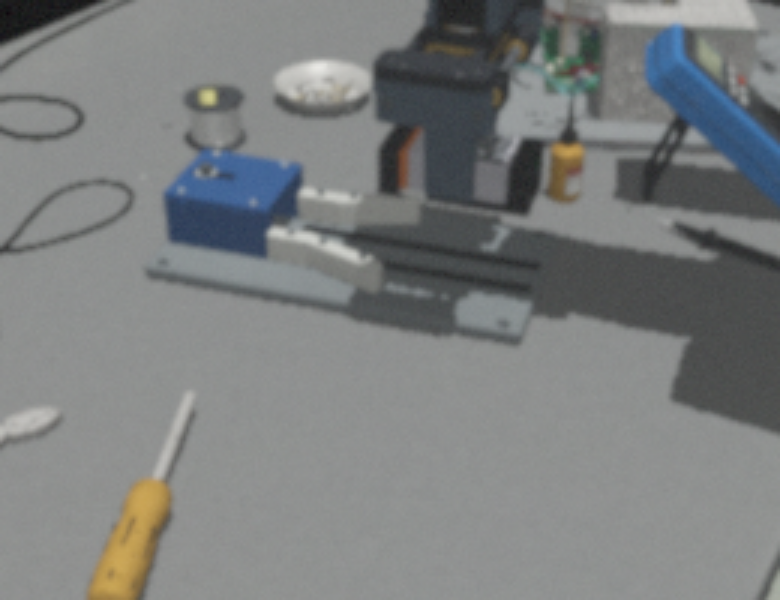

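The side crop shows the module level in the gripper above the deck, front toward the guides at (400,150), with the bottle clear.

Emit:
{"op": "step_arm", "data": {
  "linear": [
    [-0.0025, -0.003, 0.06],
    [-0.0025, -0.003, 0.12],
    [-0.0025, -0.003, 0.17],
    [-0.0025, -0.003, 0.2],
    [-0.0025, -0.003, 0.215],
    [-0.0025, -0.003, 0.22],
    [-0.0025, -0.003, 0.22]
  ],
  "turn": [0, 0, 0, 0, 0, 0, 0]
}}

```text
time_s: 7.55
ee_pos: [534.3, 113.8, 33.3]
ee_rot: [-180.0, 0.0, -165.9]
force: [0.0, -0.2, -2.6]
gripper_width: 50.3
gripper_force: 20.0
```

Run:
```python
from h import *
s=env.state();print(s["ee_pos"],s["force"])
f=cams.grab_frame("top");im=f["color"];cv2.imwrite("pics/t3.png",cv2.resize(im[80:240,270:420],None,fx=3.7,fy=3.7,interpolation=2))
```

```text
[534.33000922 113.83349927  33.25327135] [ 0.04915024 -0.23242496 -2.59206439]
```

View pics/t3.png

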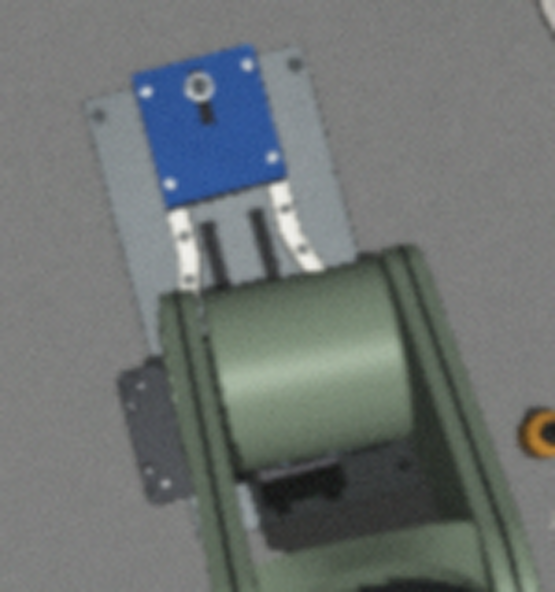

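The top view has the arm over the guide mouth, with the dock and bottle undisturbed. Next I lower onto the deck.

Emit:
{"op": "step_arm", "data": {
  "linear": [
    [0, 0, 0.003],
    [0, 0, 0.006],
    [0, 0, 0.008],
    [0, 0, 0.008]
  ],
  "turn": [0, 0, 0, 0]
}}

```text
time_s: 8.1
ee_pos: [534.0, 113.8, 30.5]
ee_rot: [-180.0, -0.0, -165.9]
force: [-0.3, -0.5, -3.4]
gripper_width: 49.9
gripper_force: 20.0
```

Emit:
{"op": "step_arm", "data": {
  "linear": [
    [0, 0, 0.003],
    [0, 0, 0.004],
    [0, 0, 0.004]
  ],
  "turn": [0, 0, 0]
}}

```text
time_s: 8.48
ee_pos: [534.2, 113.8, 29.9]
ee_rot: [-180.0, 0.0, -165.9]
force: [-1.4, 0.1, 5.2]
gripper_width: 49.6
gripper_force: 20.0
```

Emit:
{"op": "step_arm", "data": {
  "linear": [
    [0, 0, 0],
    [0, 0, 0],
    [0, 0, 0],
    [0, 0, 0],
    [0, 0, 0]
  ],
  "turn": [0, 0, 0, 0, 0],
  "fingers": -1
}}

```text
time_s: 9.1
ee_pos: [534.0, 113.8, 29.3]
ee_rot: [-180.0, 0.0, -165.9]
force: [0.1, 1.0, 0.3]
gripper_width: 91.3
gripper_force: 0.0
```

Emit:
{"op": "step_arm", "data": {
  "linear": [
    [0, 0, -0.06],
    [0, 0, -0.14],
    [0, 0, -0.22],
    [0.1, 0, -0.3],
    [0.25, 0, -0.33],
    [0.4, 0, -0.33],
    [0.45, 0, -0.33],
    [0.45, 0, -0.33]
  ],
  "turn": [0, 0, 0, 0, 0, 0, 0, 0]
}}

```text
time_s: 10.1
ee_pos: [403.3, 81.0, 128.7]
ee_rot: [-180.0, 0.1, -165.9]
force: [0.6, -1.0, 0.5]
gripper_width: 91.5
gripper_force: 0.0
```

Run:
```python
from h import *
s=env.state();f=cams.grab_frame("wrist");print(s["time_s"],s["ee_pos"],s["ee_rot"])
cv2.imwrite("pics/w4.png",f["color"])
```

```text
10.1 [403.28676228  80.96616575 128.67190911] [-1.79991327e+02  8.54750935e-02 -1.65928354e+02]
```

View pics/w4.png

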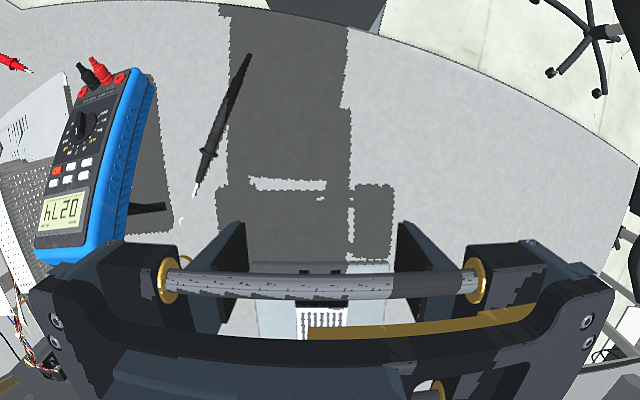

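The wrist view shows the module on the deck between the rails, around (320,320), mostly hidden by the gripper. I'll check it from above.

Run:
```python
from h import *
a=cams.grab_frame("top")["color"];b=cams.grab_frame("side")["color"]
cv2.imwrite("pics/ts5.png",np.hstack([cv2.resize(a[80:240,280:400],None,fx=3.3,fy=3.3,interpolation=2),cv2.resize(b[160:260,215:405],None,fx=2.1,fy=5.28,interpolation=2)]))
```

```text
(no output)
```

View pics/ts5.png

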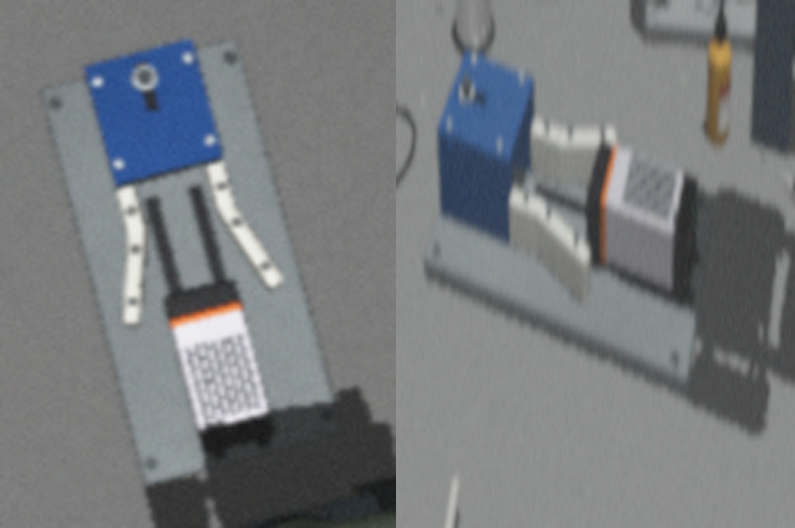

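Front end is about 7 mm inside the guide mouth (guide tips at (130,322) and (272,285), module front at (200,293)), centred and aligned. Now I close the fingers and come down behind it.

Emit:
{"op": "step_arm", "data": {
  "linear": [
    [-0.03, 0, 0.04],
    [-0.06, 0, 0.1],
    [-0.1, 0, 0.17],
    [-0.1, 0, 0.23],
    [-0.1, 0, 0.28],
    [-0.1, 0, 0.31],
    [-0.1, 0, 0.325],
    [-0.1, 0, 0.325],
    [-0.1, 0, 0.325]
  ],
  "turn": [0, 0, 0, 0, 0, 0, 0, 0, 0],
  "fingers": 1
}}

```text
time_s: 11.38
ee_pos: [432.6, 88.3, 31.2]
ee_rot: [-180.0, 0.1, -165.9]
force: [0.4, 0.3, -0.3]
gripper_width: 3.9
gripper_force: 0.0
```

```bash
cat >> h.py <<'E'
def dock():
    s=env.state();c,n=np.cos(np.radians(14.1)),np.sin(np.radians(14.1));p=s["ee_pos"][:2]-[635,140]
    F=s["force"];print(s["time_s"],"along",p@[c,n],"lat",p@[-n,c],"F along",F[:2]@[c,n],"lat",F[:2]@[-n,c],"z",F[2],s["ee_pos"][2],s["ee_rot"][2],s["gripper_width"])
E
python3 -c "from h import *;dock()"
```

```text
11.375 along -208.86750807252952 lat -0.810659607853714 F along 0.4542934416943398 lat 0.24665803029439523 z -0.3483297003085327 31.21160057402761 -165.9180221592392 3.942954724348513
```

Emit:
{"op": "step_arm", "data": {
  "linear": [
    [-0.025, 0, 0],
    [-0.05, 0, 0],
    [-0.07, 0, 0],
    [-0.08, 0, 0],
    [-0.09, 0, 0],
    [-0.1, 0, 0],
    [-0.11, 0, 0],
    [-0.12, 0, 0],
    [-0.13, 0, 0],
    [-0.14, 0, 0],
    [-0.15, 0, 0],
    [-0.165, 0, 0],
    [-0.18, 0, 0],
    [-0.195, 0, 0],
    [-0.21, 0, 0]
  ],
  "turn": [0, 0, 0, 0, 0, 0, 0, 0, 0, 0, 0, 0, 0, 0, 0]
}}

```text
time_s: 13.25
ee_pos: [493.6, 103.6, 30.8]
ee_rot: [-180.0, -0.0, -165.9]
force: [-0.9, 0.2, -0.1]
gripper_width: 0.6
gripper_force: 0.5
```

Emit:
{"op": "step_arm", "data": {
  "linear": [
    [-0.017, 0, 0],
    [-0.034, 0, 0],
    [-0.051, 0, 0],
    [-0.068, 0, 0],
    [-0.085, 0, 0],
    [-0.102, 0, 0],
    [-0.119, 0, 0],
    [-0.136, 0, 0],
    [-0.15, 0, 0]
  ],
  "turn": [0, 0, 0, 0, 0, 0, 0, 0, 0]
}}

```text
time_s: 14.38
ee_pos: [537.3, 114.6, 30.8]
ee_rot: [-180.0, -0.0, -165.9]
force: [-1.0, -0.9, 0.8]
gripper_width: 0.6
gripper_force: 0.7
```

Run:
```python
from h import *
dock()
a=cams.grab_frame("top")["color"];b=cams.grab_frame("side")["color"]
cv2.imwrite("pics/ts6.png",np.hstack([cv2.resize(a[80:240,280:400],None,fx=3.3,fy=3.3,interpolation=2),cv2.resize(b[160:260,215:405],None,fx=2.1,fy=5.28,interpolation=2)]))
```

```text
14.375 along -100.98536554002331 lat -0.8423949702367312 F along -1.2033969347101225 lat -0.5929819959136913 z 0.7965511307391993 30.817316941099342 -165.92119791333957 0.589004697802095
```

View pics/ts6.png

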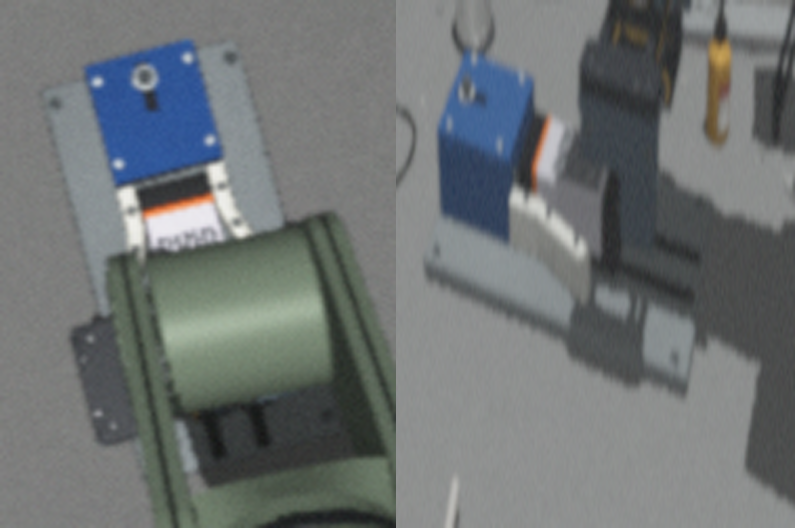

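The module is straight in the throat, its front at the sleeve entry (top view (175,185)). I'll continue by feel.

Emit:
{"op": "step_arm", "data": {
  "linear": [
    [-0.01, 0, 0],
    [-0.02, 0, 0],
    [-0.03, 0, 0],
    [-0.04, 0, 0]
  ],
  "turn": [0, 0, 0, 0]
}}

```text
time_s: 14.98
ee_pos: [548.7, 117.4, 30.8]
ee_rot: [-180.0, -0.0, -165.9]
force: [-1.5, -1.4, 1.0]
gripper_width: 0.4
gripper_force: 0.6
```

Emit:
{"op": "step_arm", "data": {
  "linear": [
    [-0.01, 0, 0],
    [-0.02, 0, 0],
    [-0.03, 0, 0]
  ],
  "turn": [0, 0, 0]
}}

```text
time_s: 15.35
ee_pos: [557.5, 119.7, 30.8]
ee_rot: [-180.0, -0.0, -165.9]
force: [-0.6, 0.1, 0.5]
gripper_width: 0.4
gripper_force: 0.6
```

Emit:
{"op": "step_arm", "data": {
  "linear": [
    [-0.01, 0, 0],
    [-0.02, 0, 0],
    [-0.025, 0, 0]
  ],
  "turn": [0, 0, 0]
}}

```text
time_s: 15.72
ee_pos: [563.5, 121.1, 30.6]
ee_rot: [-180.0, -0.2, -165.9]
force: [-4.9, -1.7, 2.0]
gripper_width: 0.6
gripper_force: 2.4
```

Emit:
{"op": "step_arm", "data": {
  "linear": [
    [-0.008, 0, 0],
    [-0.016, 0, 0],
    [-0.024, 0, 0]
  ],
  "turn": [0, 0, 0]
}}

```text
time_s: 16.1
ee_pos: [570.9, 122.9, 30.6]
ee_rot: [-180.0, -0.1, -165.9]
force: [-5.4, -2.7, 1.3]
gripper_width: 0.7
gripper_force: 2.9
```

Emit:
{"op": "step_arm", "data": {
  "linear": [
    [-0.008, 0, 0],
    [-0.016, 0, 0],
    [-0.024, 0, 0]
  ],
  "turn": [0, 0, 0]
}}

```text
time_s: 16.48
ee_pos: [577.3, 124.5, 30.6]
ee_rot: [-180.0, -0.2, -165.9]
force: [-6.7, -3.1, 3.0]
gripper_width: 0.6
gripper_force: 3.3
```

Emit:
{"op": "step_arm", "data": {
  "linear": [
    [-0.006, 0, 0],
    [-0.01, 0, 0],
    [-0.01, 0, 0]
  ],
  "turn": [0, 0, 0]
}}

```text
time_s: 16.85
ee_pos: [580.8, 125.3, 30.6]
ee_rot: [-180.0, -0.1, -165.9]
force: [-5.2, -2.9, 2.5]
gripper_width: 0.4
gripper_force: 2.8
```

Emit:
{"op": "step_arm", "data": {
  "linear": [
    [-0.005, 0, 0],
    [-0.01, 0, 0],
    [-0.01, 0, 0]
  ],
  "turn": [0, 0, 0]
}}

```text
time_s: 17.23
ee_pos: [583.6, 126.0, 30.6]
ee_rot: [-180.0, -0.1, -165.9]
force: [-5.6, -2.7, 1.2]
gripper_width: 0.7
gripper_force: 2.9
```

Emit:
{"op": "step_arm", "data": {
  "linear": [
    [-0.004, 0, 0],
    [-0.007, 0, 0],
    [-0.007, 0, 0]
  ],
  "turn": [0, 0, 0]
}}

```text
time_s: 17.6
ee_pos: [585.4, 126.5, 30.6]
ee_rot: [-180.0, -0.1, -165.9]
force: [-6.1, -2.7, 1.5]
gripper_width: 0.1
gripper_force: 3.1
```

Emit:
{"op": "step_arm", "data": {
  "linear": [
    [-0.005, 0, 0],
    [-0.005, 0, 0]
  ],
  "turn": [0, 0]
}}

```text
time_s: 17.85
ee_pos: [586.9, 126.8, 30.6]
ee_rot: [-180.0, -0.1, -165.9]
force: [-5.3, -3.5, 1.0]
gripper_width: 0.5
gripper_force: 3.1
```

Emit:
{"op": "step_arm", "data": {
  "linear": [
    [-0.004, 0, 0],
    [-0.004, 0, 0]
  ],
  "turn": [0, 0]
}}

```text
time_s: 18.1
ee_pos: [588.0, 127.1, 30.5]
ee_rot: [-180.0, -0.2, -165.9]
force: [-6.2, -3.1, 2.5]
gripper_width: 0.8
gripper_force: 3.2
```

Emit:
{"op": "step_arm", "data": {
  "linear": [
    [-0.004, 0, 0],
    [-0.004, 0, 0]
  ],
  "turn": [0, 0]
}}

```text
time_s: 18.35
ee_pos: [589.1, 127.4, 30.5]
ee_rot: [-180.0, -0.2, -165.9]
force: [-5.4, -2.7, 1.3]
gripper_width: 0.2
gripper_force: 3.2
```

Emit:
{"op": "step_arm", "data": {
  "linear": [
    [-0.004, 0, 0],
    [-0.004, 0, 0]
  ],
  "turn": [0, 0]
}}

```text
time_s: 18.6
ee_pos: [590.2, 127.7, 30.5]
ee_rot: [-180.0, -0.2, -165.9]
force: [-5.6, -3.4, 2.8]
gripper_width: 0.4
gripper_force: 3.3
```

Emit:
{"op": "step_arm", "data": {
  "linear": [
    [-0.004, 0, 0],
    [-0.004, 0, 0]
  ],
  "turn": [0, 0]
}}

```text
time_s: 18.85
ee_pos: [591.6, 128.0, 30.5]
ee_rot: [-180.0, -0.1, -165.9]
force: [-5.4, -1.8, 1.2]
gripper_width: 0.6
gripper_force: 3.0
```

Emit:
{"op": "step_arm", "data": {
  "linear": [
    [-0.004, 0, 0],
    [-0.004, 0, 0]
  ],
  "turn": [0, 0]
}}

```text
time_s: 19.1
ee_pos: [592.5, 128.2, 30.5]
ee_rot: [-180.0, -0.2, -165.9]
force: [-6.5, -1.8, 2.0]
gripper_width: 0.7
gripper_force: 3.3
```

Emit:
{"op": "step_arm", "data": {
  "linear": [
    [-0.004, 0, 0],
    [-0.004, 0, 0]
  ],
  "turn": [0, 0]
}}

```text
time_s: 19.35
ee_pos: [593.6, 128.5, 30.5]
ee_rot: [-180.0, -0.2, -165.9]
force: [-5.6, -2.9, 2.4]
gripper_width: 0.2
gripper_force: 3.4
```

Emit:
{"op": "step_arm", "data": {
  "linear": [
    [-0.004, 0, 0],
    [-0.004, 0, 0]
  ],
  "turn": [0, 0]
}}

```text
time_s: 19.6
ee_pos: [594.5, 128.7, 30.5]
ee_rot: [-180.0, -0.2, -165.9]
force: [-6.9, -3.7, 2.1]
gripper_width: 0.5
gripper_force: 3.7
```

Emit:
{"op": "step_arm", "data": {
  "linear": [
    [-0.004, 0, 0],
    [-0.004, 0, 0]
  ],
  "turn": [0, 0]
}}

```text
time_s: 19.85
ee_pos: [594.5, 128.8, 30.4]
ee_rot: [-180.0, -0.4, -165.9]
force: [-8.7, -3.2, 4.6]
gripper_width: 0.2
gripper_force: 4.9
```

Emit:
{"op": "step_arm", "data": {
  "linear": [
    [-0.004, 0, 0],
    [-0.004, 0, 0],
    [-0.004, 0, 0]
  ],
  "turn": [0, 0, 0]
}}

```text
time_s: 20.23
ee_pos: [594.5, 128.8, 30.2]
ee_rot: [-180.0, -0.5, -165.9]
force: [-11.5, -3.9, 5.0]
gripper_width: 0.4
gripper_force: 6.0
```

A rigid stop at 12 N, so the pawl should be caught. I'll back off gently and check by force.

Emit:
{"op": "step_arm", "data": {
  "linear": [
    [0.006, 0, 0],
    [0.012, 0, 0],
    [0.018, 0, 0],
    [0.024, 0, 0],
    [0.03, 0, 0],
    [0.036, 0, 0]
  ],
  "turn": [0, 0, 0, 0, 0, 0]
}}

```text
time_s: 20.98
ee_pos: [589.1, 127.7, 31.5]
ee_rot: [-180.0, 0.2, -165.9]
force: [-0.2, -0.6, 0.6]
gripper_width: 0.3
gripper_force: 0.0
```

Emit:
{"op": "step_arm", "data": {
  "linear": [
    [0.04, 0, 0],
    [0.1, 0, 0],
    [0.18, 0, 0],
    [0.27, 0, -0.05],
    [0.36, 0, -0.15],
    [0.45, 0, -0.25],
    [0.5, 0, -0.3],
    [0.5, 0, -0.3],
    [0.5, 0, -0.3]
  ],
  "turn": [0, 0, 0, 0, 0, 0, 0, 0, 0]
}}

```text
time_s: 22.1
ee_pos: [442.5, 90.8, 120.5]
ee_rot: [-180.0, 0.0, -165.9]
force: [0.0, -0.4, -0.8]
gripper_width: 0.5
gripper_force: 0.0
```

Run:
```python
from h import *
dock();f=cams.grab_frame("top")
a=f["color"];b=cams.grab_frame("side")["color"]
cv2.imwrite("pics/ts7.png",np.hstack([cv2.resize(a[80:240,280:400],None,fx=3.3,fy=3.3,interpolation=2),cv2.resize(b[160:260,215:405],None,fx=2.1,fy=5.28,interpolation=2)]))
```

```text
22.1 along -198.6436085407761 lat -0.7927116355642022 F along -0.062023554658011404 lat -0.3975495795193789 z -0.7916043950140399 120.47991145481734 -165.92154752483464 0.5458378345726798
```

View pics/ts7.png

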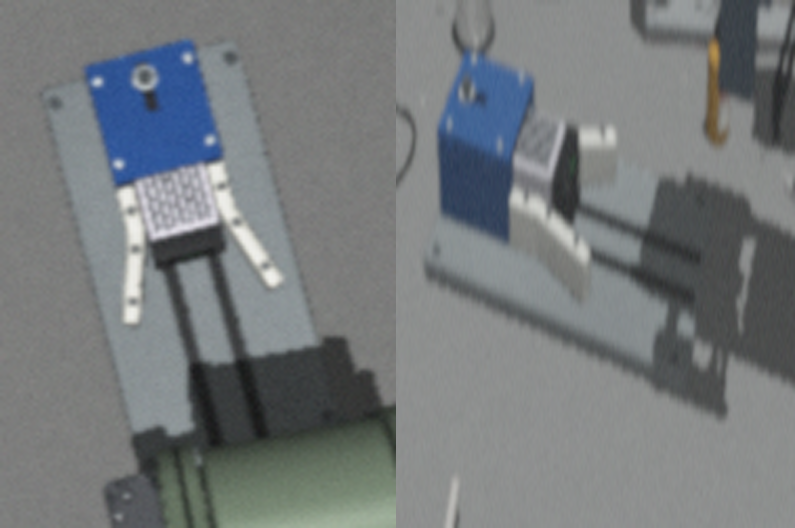

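The module sits fully home with the hand away: the orange band is inside the sleeve and the back edge is at (187,255) in the top view. The arm touches nothing and the bottle and screwdriver are unmoved.

```bash
python3 -c "from workcell import env;print(env.job_done())"
```

```text
the job is handed in; nothing more can be done
None
```

The module is in the dock against its stop and stayed home when the hand withdrew. The final push peaked at about 12 N, and the job was handed in at about 22 s.

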